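Present the boiled eggs over the rinsing bowl

ROBOT

A 6-joint arm with a two-finger parallel gripper is mounted at the origin on a cart in front of the work surface, level with it; the furniture and walls round the work are solid. World frame = base frame: x ahead of the robot, y to its left, z up, the work surface at z = 0. Lengths are in m, angles in rad, forces in N, time in s.
With the tool pointing down it reaches from about 0.325 to 0.9 m from the base axis. Payload 6.1 kg.
Tool frame: the origin (TCP) lies midway between the tips of the shut fingers; the grasp point (between the pads) lies 19 mm behind it; z points along the fingers, y is the line along which they close (so a half turn about z gives the same grasp; the last joint's range is limited). The gripper opens to 85 mm and grips with 20 to 120 N. Pads are 22 mm wide; open, the fingers measure 114 mm over their backs; the gripper's body (76 mm by 85 mm) begins 54 mm behind the grasp point. The pads swing forward as they close: fully open they stand 13 mm farther back than shut.
Start: joints at [1.223, 0.22, 1.526, -0, 1.395, -0.126], TCP at [0.137, 0.61, 0.231] pointing down, gripper open.
Joint ranges: [-2.98, 2.98], [-0.91, 2.08], [0.09, 2.57], [-1.24, 4.39], [0.2, 2.65], [-2.68, 2.68]. Speed limits (rad/s): [2.57, 2.57, 3.01, 3.14, 3.14, 3.14].

INTERFACE

Orientations are given as [roll, pitch, yaw] about the fixed x, y, z axes, in that order (R = Rz(yaw) Ry(pitch) Rx(roll)).
In Python, from plant import movep, move_l, set_joints, gripper_to, hold, inverse_kinematics, observe, get_image, get_calibration, Unreachable, job_done gives the robot as it stands. Calls block until the motion is done:
- movep(position, orientation): joint-space move of the TCP to a pose.
- move_l(position, feed=0.15, rotation=None, max_force=None): straight line of the TCP; rotation=None keeps the orientation; feed is the mean speed in m/s. With max_force (N) it stops when the force on the tool has changed by that much, and returns True; else False.
- set_joints(angles): joint-space move.
- gripper_to(opening, f_grip=None): finger opening in m; f_grip is the grip in N (None keeps the last); returns when the fingers have stopped.
- hold(seconds).
- inverse_kinematics(position, orientation): joint angles nearest the present ones, or None.
- observe(): the state.
- get_image(name): name is "scene" or "top" or "wrist"; returns (picture, depth): 384x512x3 uint8, red, green, blue; 384x512 float32, m along the optical axis (not along the pixel's ray), 0 where there is no reading.
- get_calibration(name): a dict with "intrinsics" (3x3 intrinsics, pixels), "world_from_camera" (4x4, takes a point from camera to world coordinates). Camera axes: x right, y down, z forward; pixel columns grow to the right and rows downward; lengths in m; the calibration is good to about 2 mm. A picture is of the moment at which its call begins: read the wrist's pose just before it. get_calibration takes no time and is no camera call; for the wrist camera it gives the pose at the moment of the call.
A pose or a line that the arm cannot do raises Unreachable and nothing moves.
- job_done(): hands the job in; it is judged then, once.
The state is a dict: "time_s": time; "q": joint angles; "joint_velocities": joint speeds; "joint_torque": joint torques, N m; "eef_pos": TCP position; "tcp_rot": TCP orientation; "ft_force": force on the tool from outside, world axes, zero at the start; "torque": the same for the moment, N m; "opening": finger opening in m; "grasp_force": force on a finger pad.
Only numpy, scipy, OpenCV 4.12 (cv2) and the standard library are available. Lean on these libraries where they do the work, as an engineer would, in place of code of your own. Each camera call takes 0.05 s, during which the arm holds its last target. There are 200 camera calls.

TASK

The eggs in the egg cooker are done: slide the blue bowl along the worktop into the middle of the round mat and let go of it, then lift the wire egg rack out by its upright black handle, without pressing on the eggs or losing one, and hold it level over the middle of the bowl, its wires about 8 cm above the bowl's rim, so that my colleague can rinse the eggs. He stands on the left at the hob and takes the brown egg first, so turn the rack until the brown egg points straight to the left. Finish while still holding the rack there, and leave everything else where it is.

Things in the scene. Friction and masses are not known exactly. Their poses are not given: they have to be found in the camera images.
- bowl: round blue ceramic rinsing bowl, open at the top, 70 mm high, foot 120 mm across, rim 182 mm across, wall 4 mm, 0.45 kg, empty; its steep side flares to the rim (176 mm across at 60 mm up), so a vertical finger meets it near the rim. It stands on its foot on the worktop and slides. Origin: centre of its underside; z up.
- mat: flat round dark rubber mat, 220 mm across, on the worktop; 1.5 mm thin and no obstacle, things slide on to it freely. Origin: its centre on the worktop. It does not move.
- egg_cooker: electric egg cooker, white round appliance 158 mm across and 62 mm high, open at the top (its dome lid is off), dial in front (-x), black cord with plug behind it; it stands firmly and does not move. Its round recess is 131 mm wide and has a ledge 17 mm below the rim, 45 mm above the worktop, on which the egg rack rests. Origin: centre of its underside.
- egg_rack: flat round steel wire egg rack, 125 mm across, 0.15 kg empty, with three wire rings for eggs round an upright handle in the middle; it lies loose on the cooker's ledge. Origin: centre of the underside of its flat wires; z up. Its y axis points from the handle to the brown egg. The eggs' tops stand 50 mm and the handle's top 102 mm above the origin; the eggs' bottoms 7 mm below it.
- rack_handle (a point): middle of the rack's black plastic handle grip, 84 mm above the rack's origin; the upright grip is a flat bar 14 mm thick along the rack's y axis, 36 mm wide along its x axis and 36 mm high (66 to 102 mm above the rack's origin). Same axes as the rack.
- egg_brown: brown egg, 43 mm thick, 57 mm tall, 0.06 kg, standing loose, blunt end down, in the wire ring on the rack's +y side, 35 mm from the handle's middle. Origin: its lower end.
- egg_white1: white egg of the same size, in the wire ring 120 degrees anticlockwise (from above) of the brown one. Origin: its lower end.
- egg_white2: white egg of the same size, in the wire ring 120 degrees clockwise (from above) of the brown one. Origin: its lower end.
- seat_brown (a point): the point on the rack where the brown egg's lower end belongs.
- seat_white1 (a point): the point on the rack where the first white egg's lower end belongs.
- seat_white2 (a point): the point on the rack where the second white egg's lower end belongs.
- cooker_ledge (a point): centre of the egg cooker's ledge, 45 mm above the worktop: the rack's origin lies here while it is seated.
- cooker_lid: translucent, milky-looking dome lid of the egg cooker with a black knob, 148 mm across, 106 mm high, put down on the worktop; a bystander.
- egg_timer: red and white wind-up timer, 62 mm across, 52 mm high; a bystander.
- salt: small clear salt shaker with a grey cap, 44 mm across, 90 mm high; a bystander.
- pepper: wooden pepper mill, 58 mm across, 170 mm high; a bystander.
- worktop_left (a point): a point on the worktop's left part at the edge of the cooking hob, x = 0.50, y = 0.27; its y axis points straight left (+y), to the colleague at the hob.
Mind the look-alikes: they are no part of the job. What is shaped like the egg_brown but pink or yellow is not meant.

How it is judged:
By the outcome, as a careful person would: the job done as asked, in the order asked, and still so for the second after the job is handed in, while the arm keeps its last pose, push and grip.
It also fails if it takes over 51 s, if anything falls off the work surface, if the arm or the gripper's body presses on something with over 40 N, if the wrist force passes 120 N, or if a joint passes its speed limit or range.

## Working session

There is one attempt and no reset: what is moved stays moved. The work goes in short steps, each a Python script; the robot and the scene stay as the last script left them, time stands still between calls to the robot, and variables do not carry over. Pictures are saved under pics/ and viewed, at most 10 in all, crops included, and the job is handed in when it is done.

```bash
ls; mkdir -p pics; python3 - <<'E'
from plant import *
import cv2, numpy as np
ims=[]
for n in ("scene","top"):
    p,d=get_image(n); c=get_calibration(n); np.savez(f"{n}0.npz",p=p,d=d,**c)
    cv2.imwrite(f"pics/{n}0.png",p[:,:,::-1]); print(n,np.round(c["intrinsics"],1).tolist(),np.round(c["world_from_camera"],3).tolist())
print(observe())
E
```

```text
pics
scene [[432.3, 0.0, 245.8], [0.0, 432.3, 192.0], [0.0, 0.0, 1.0]] [[0.429, -0.648, 0.63, -0.176], [-0.903, -0.298, 0.309, -0.36], [-0.013, -0.701, -0.713, 0.902], [0.0, 0.0, 0.0, 1.0]]
top [[372.6, 0.0, 255.2], [0.0, 372.6, 189.5], [0.0, 0.0, 1.0]] [[0.019, -0.988, 0.152, 0.361], [-1.0, -0.021, -0.009, 0.013], [0.012, -0.152, -0.988, 1.036], [0.0, 0.0, 0.0, 1.0]]
{'time_s': 0.1, 'q': array([ 1.22290373e+00,  2.21175165e-01,  1.52749612e+00, -2.79029450e-05,
        1.39469041e+00, -1.26090698e-01]), 'joint_velocities': array([ 4.46726582e-04, -1.42798654e-03, -3.32703204e-03,  2.75667092e-05,
       -1.55714207e-03, -1.57502769e-04]), 'joint_torque': array([ 5.77170922e-04, -4.98241711e+01, -3.90547514e+01, -1.32436458e-04,
        5.62541085e-03,  4.40127098e-05]), 'eef_pos': array([0.13731269, 0.60917264, 0.23029165]), 'tcp_rot': array([-3.13983420e+00, -1.95224733e-04,  2.91979549e+00]), 'ft_force': array([-0.4722675 ,  0.16780734, -0.20103382]), 'torque': array([-0.02704198, -0.08051282,  0.01898148]), 'grasp_force': 0.0, 'opening': 0.0853332336155467}
```

View pics/scene0.png

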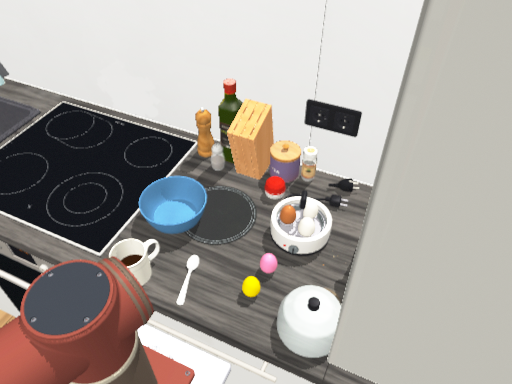

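View pics/top0.png

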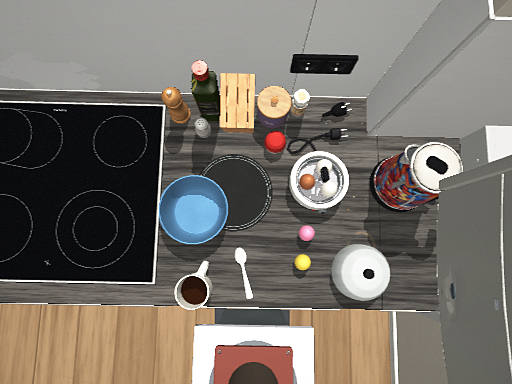

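The pictures show the bowl at top-view pixel (195,210), the mat at (235,192), partly hidden by the bowl, and the cooker at (319,181). In the cooker the brown egg (307,181) is left of the handle (325,174). The pink and yellow eggs lie loose on the worktop. Next I measure these.

```bash
cat > h.py <<'E'
import numpy as np, cv2
from scipy.optimize import least_squares
def cloud(d,c):
    K=c["intrinsics"];T=c["world_from_camera"];v,u=np.mgrid[:384,:512]
    P=np.stack([(u-K[0,2])/K[0,0]*d,(v-K[1,2])/K[1,1]*d,d],-1)
    return P@T[:3,:3].T+T[:3,3]
def ray(uv,z,c):   # pixel(s) -> point on plane z (z may be an array)
    K=c["intrinsics"];T=c["world_from_camera"];uv=np.atleast_2d(uv).astype(float)
    r=np.c_[(uv-K[:2,2])/K[0,0],np.ones(len(uv))]@T[:3,:3].T
    return T[:3,3]+r*((z-T[2,3])/r[:,2])[:,None]
def two(u1,c1,u2,c2):  # triangulate
    A=[];b=[]
    for u,c in((u1,c1),(u2,c2)):
        o=c["world_from_camera"][:3,3];r=ray(u,0,c)[0]-o;r/=np.linalg.norm(r);M=np.eye(3)-np.outer(r,r);A.append(M);b.append(M@o)
    x,res,*_=np.linalg.lstsq(np.vstack(A),np.hstack(b),rcond=None);return x,float(np.sqrt(res.sum()))
def circ(P,r=None):
    P=P[:,:2];m=P.mean(0)
    if r is None: f=lambda q:np.hypot(*(P-q[:2]).T)-q[2];x0=[*m,.08]
    else: f=lambda q:np.hypot(*(P-q[:2]).T)-r;x0=m
    s=least_squares(f,x0,loss="soft_l1",f_scale=.001);return s.x,np.median(abs(s.fun))
def hsv(p): return cv2.cvtColor(p,cv2.COLOR_RGB2HSV)
def big(m):
    n,l,s,_=cv2.connectedComponentsWithStats(m.astype(np.uint8));return l==1+np.argmax(s[1:,4])
E
python3 - <<'E'
from h import *
np.set_printoptions(precision=4,suppress=True)
S={n:dict(np.load(f"{n}0.npz")) for n in("scene","top")}
for n,c in S.items():
    H=hsv(c["p"]);P=cloud(c["d"],c)
    m=big((abs(H[...,0].astype(int)-104)<10)&(H[...,1]>110)&(H[...,2]>60))
    ct=max(cv2.findContours(m.astype(np.uint8),0,1)[0],key=len)[:,0]
    hull=cv2.convexHull(ct)[:,0]
    print(n,"bowl ztop",np.percentile(P[m][:,2],[1,50,98,99.5]),"rim outer", circ(ray(hull,.07,c)))
    q=P[m&(P[...,2]>.062)];print("  cloud rim",len(q),circ(q))
    x,y,z=P[...,0],P[...,1],P[...,2]
    near=(H[...,1]<60)&(H[...,2]>140)&(z>.054)&(z<.068)&(x>.25)&(x<.6)&(y<-.05)&(y>-.3)
    mm=big(near);print("  cooker rim",mm.sum(),circ(P[mm]),np.median(z[mm]))
    bl=(H[...,2]<70)&(z>.1)&(z<.19)&(x>.3)&(x<.55)&(y<-.08)&(y>-.26)
    if bl.any():
        b=big(bl);v,u=np.nonzero(b);print("  handle",b.sum(),u.min(),u.max(),v.min(),v.max(),P[b].mean(0),P[b].min(0),P[b].max(0))
    br=(H[...,0]<16)&(H[...,1]>120)&(z>.04)&(z<.12)&(x>.3)&(x<.55)&(y<-.08)&(y>-.26)
    b=big(br);v,u=np.nonzero(b);print("  brown",b.sum(),u.mean(),v.mean(),P[b].mean(0),P[b].min(0),P[b].max(0))
c=S["top"];p=c["p"]
a=cv2.resize(p[140:240,160:280],None,fx=5,fy=5,interpolation=cv2.INTER_CUBIC)
b=cv2.resize(p[140:220,280:360],None,fx=5,fy=5,interpolation=cv2.INTER_CUBIC)
cv2.imwrite("pics/matcrop.png",a[:,:,::-1]);
E
```

```text
scene bowl ztop [0.0042 0.0307 0.0727 0.0758] rim outer (array([0.4468, 0.1627, 0.0968]), np.float64(0.0035359452371253805))
  cloud rim 536 (array([0.4526, 0.1664, 0.0873]), np.float64(0.0013936754050181896))
  cooker rim 707 (array([ 0.538 , -0.1651,  0.0714]), np.float64(0.0028188576880431165)) 0.06293612986653285
  handle 78 300 306 191 208 [ 0.5319 -0.1672  0.1388] [ 0.5221 -0.1738  0.1144] [ 0.5494 -0.1583  0.1514]
  brown 223 287.7085201793722 214.38116591928252 [ 0.5238 -0.1345  0.0783] [ 0.5121 -0.1509  0.0477] [ 0.5435 -0.1147  0.0977]
top bowl ztop [0.0016 0.0131 0.0711 1.0359] rim outer (array([0.4547, 0.1649, 0.09  ]), np.float64(0.0002612628600279776))
  cloud rim 511 (array([0.4544, 0.1638, 0.087 ]), np.float64(0.001452088760700923))
  cooker rim 652 (array([ 0.541 , -0.1666,  0.0713]), np.float64(0.0031594376833921217)) 0.06155619105321225
  handle 78 321 328 170 181 [ 0.537  -0.1647  0.1395] [ 0.5244 -0.172   0.1128] [ 0.55   -0.1588  0.1497]
  brown 176 306.7613636363636 181.5 [ 0.5306 -0.1292  0.084 ] [ 0.5143 -0.1486  0.06  ] [ 0.5496 -0.1131  0.0976]
```

View pics/matcrop.png

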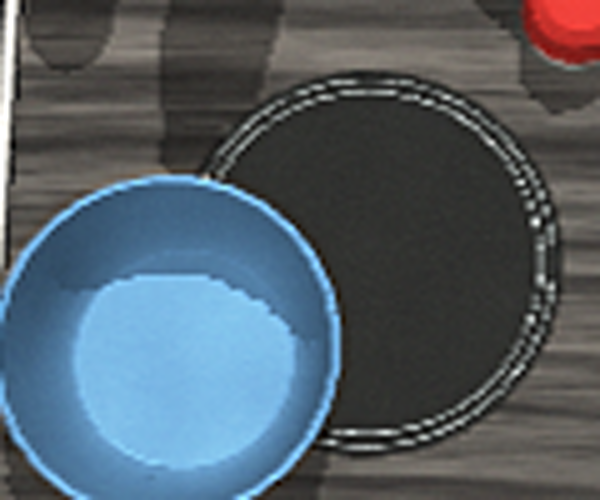

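The crop shows the mat's light double ring and dark outer edge, centred near crop (372,262), which is top pixel (234.4,192.4). I fit the ring in both views.

```bash
python3 - <<'E'
from h import *
np.set_printoptions(precision=4,suppress=True)
for n in("top","scene"):
    c=dict(np.load(f"{n}0.npz"));g=cv2.cvtColor(c["p"],cv2.COLOR_RGB2GRAY).astype(float)
    H=hsv(c["p"]);v,u=np.mgrid[:384,:512]
    W=ray(np.c_[u.ravel(),v.ravel()],.0015,c).reshape(384,512,3)
    g=cv2.GaussianBlur(g,(0,0),.6)
    q0=ray([234.4,192.4],.0015,dict(np.load("top0.npz")))[0,:2]
    top=g-cv2.morphologyEx(g,cv2.MORPH_OPEN,np.ones((5,5)))
    for it in range(4):
        r=np.hypot(W[...,0]-q0[0],W[...,1]-q0[1])
        m=(r>.088)&(r<.108)&(top>18)&(H[...,1]<70)
        x,e=circ(W[m]);q0=x[:2]
    print(n,m.sum(),x,e)
    # outer edge profile
    r=np.hypot(W[...,0]-q0[0],W[...,1]-q0[1])
    ok=(W[...,1]<q0[1])
    print([int(g[ok&(r>a)&(r<a+.002)].mean()) for a in np.arange(.09,.122,.002)])
E
```

```text
top 388 [0.5117 0.0653 0.0999] 0.003371175178929639
[47, 54, 82, 99, 78, 69, 85, 92, 59, 64, 82, 91, 95, 97, 94, 95]
scene 211 [0.5106 0.068  0.1009] 0.003075900145312893
[70, 75, 90, 99, 99, 99, 100, 105, 93, 88, 95, 105, 111, 112, 114, 113]
```

```bash
cat > a.py <<'E'
from h import *; from plant import *
np.set_printoptions(precision=4,suppress=True)
B=np.array([.4545,.1645]);M=np.array([.5115,.0663]);d=(M-B)/np.linalg.norm(M-B)
yaw=np.arctan2(d[1],d[0])+np.pi/2; R=[np.pi,0,yaw]
def rim(tag):
    for n in("top","scene"):
        p,dd=get_image(n);c=get_calibration(n);np.savez(f"{n}{tag}.npz",p=p,d=dd,**c)
        H=hsv(p);m=(abs(H[...,0].astype(int)-104)<10)&(H[...,1]>110)&(H[...,2]>60)
        P=cloud(dd,c);q=P[m&(P[...,2]>.062)&(P[...,2]<.08)]
        print(n,len(q),circ(q,.087) if len(q)>20 else "")
        if n=="top":
            m=big(m);h=cv2.convexHull(max(cv2.findContours(m.astype(np.uint8),0,1)[0],key=len))[:,0]
            print(" hull",circ(ray(h,.07,c)))
            cv2.imwrite(f"pics/top{tag}.png",p[:,:,::-1])
E
python3 - <<'E'
from a import *
s=B+.03*d
movep([*s,.16],R); gripper_to(0,25); move_l([*s,.035],feed=.12)
f=M+.05*d
print(move_l([*f,.035],feed=.06,max_force=20)); o=observe();print(o["time_s"],o["eef_pos"],o["ft_force"],o["q"])
rim("1")
E
```

```text
False
6.5167 [0.5365 0.0231 0.035 ] [-1.4505  1.5272  0.4895] [-0.1037  0.245   1.9    -0.0002  0.9966  0.941 ]
top 140 (array([0.5007, 0.0768]), np.float64(0.0013431102522634963))
 hull (array([0.5036, 0.0459, 0.059 ]), np.float64(0.0008796383889299528))
scene 387 (array([0.4988, 0.0792]), np.float64(0.0012240154315604768))
```

View pics/top1.png

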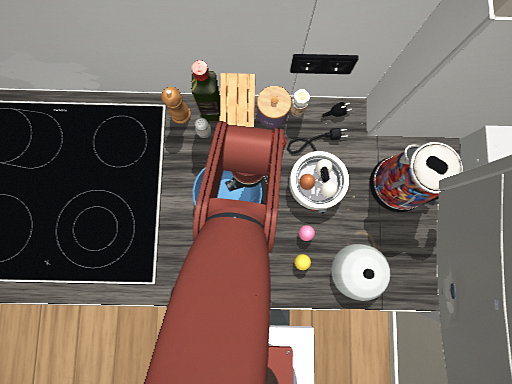

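The arm covers most of the bowl at top pixel (230,190). The rim fits still put it about 16 mm short. I finish the drag, then look again from a clear pose.

```bash
python3 - <<'E'
from a import *
e=observe()["eef_pos"];t=e[:2]+[.012,-.0118]
move_l([*t,.035],feed=.05,max_force=20)
move_l([*(t-.025*d),.035],feed=.1); move_l([*(t-.025*d),.16],feed=.2)
movep([.50,-.17,.33],[np.pi,0,.14]); gripper_to(.085)
print(observe()["time_s"]); rim("2")
p,dd=get_image("wrist");np.savez("wrist2.npz",p=p,d=dd,**get_calibration("wrist"));cv2.imwrite("pics/wrist2.png",p[:,:,::-1])
E
```

```text
10.1
top 427 (array([0.5089, 0.0614]), np.float64(0.0014116287863114446))
 hull (array([0.5092, 0.0626, 0.0903]), np.float64(0.0003558013696701584))
scene 506 (array([0.5076, 0.0638]), np.float64(0.0012842941505682853))
```

View pics/wrist2.png

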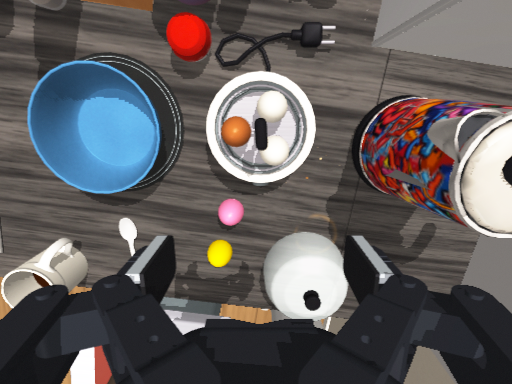

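View pics/top2.png

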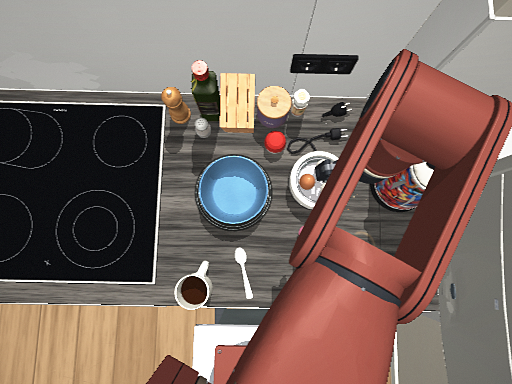

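The wrist view shows the cooker at (261,128), the handle at (261,134), the brown egg at (236,131) and the white eggs at (272,106) and (273,150). The top view shows the bowl almost centred on the mat, at (234,188). I refit the mat and take a second wrist view from over the rack.

```bash
cat > r.py <<'E'
from h import *
def feats(c):
    H=hsv(c["p"]);P=cloud(c["d"],c);x,y,z=P[...,0],P[...,1],P[...,2]
    reg=(abs(x-.539)<.06)&(abs(y+.166)<.06)
    out={}
    br=big(reg&(H[...,0]<16)&(H[...,1]>120)&(z>.055))
    h=cv2.convexHull(np.argwhere(br)[:,::-1].astype(np.int32));out["brown"]=np.array(cv2.fitEllipse(h)[0])
    hd=big(reg&(H[...,2]<75)&(z>.105)&(z<.16));v,u=np.nonzero(hd)
    out["hpts"]=np.c_[u,v];out["hz"]=z[hd];out["hP"]=P[hd]
    wh=reg&(H[...,1]<60)&(H[...,2]>150)&(z>.068)&(z<.11)
    n,l,s,ce=cv2.connectedComponentsWithStats(wh.astype(np.uint8))
    k=1+np.argsort(-s[1:,4])[:2]
    out["white"]=[(np.array(cv2.fitEllipse(cv2.convexHull(np.argwhere(l==i)[:,::-1].astype(np.int32)))[0]),s[i,4]) for i in k]
    return out
E
python3 - <<'E'
from a import *; from r import *
def mat(c,bc):
    g=cv2.cvtColor(c["p"],cv2.COLOR_RGB2GRAY).astype(float);H=hsv(c["p"]);v,u=np.mgrid[:384,:512]
    W=ray(np.c_[u.ravel(),v.ravel()],.0015,c).reshape(384,512,3)
    th=g-cv2.morphologyEx(g,cv2.MORPH_OPEN,np.ones((3,3)))
    blue=cv2.dilate(((abs(H[...,0].astype(int)-104)<12)&(H[...,1]>80)).astype(np.uint8),np.ones((5,5)))>0
    q=np.array([.5115,.066,.0965,.1045])
    for _ in range(4):
        r=np.hypot(W[...,0]-q[0],W[...,1]-q[1]);m=(r>q[2]-.005)&(r<q[3]+.005)&(th>18)&(H[...,1]<70)&~blue
        A=W[m][:,:2]
        f=lambda s:(lambda rr:np.where(abs(rr-s[2])<abs(rr-s[3]),rr-s[2],rr-s[3]))(np.hypot(*(A-s[:2]).T))
        s=least_squares(f,q,loss="soft_l1",f_scale=.001);q=s.x
    return m.sum(),q,np.median(abs(s.fun))
for t in("top0","top2","wrist2","scene0"): print(t,mat(dict(np.load(t+".npz")),None))
c=get_calibration("wrist");cam=c["world_from_camera"];print("cam",cam[:3,3],cam[:3,2])
k=dict(np.load("wrist2.npz"))
e=observe()["eef_pos"]; off=cam[:2,3]-e[:2]
# second view: nearer overhead
hit=ray([256,192],.09,k)[0][:2]; tgt=e[:2]+(np.array([.539,-.166])-hit)
print("target",tgt)
try: movep([*tgt,.33],[np.pi,0,.14])
except Unreachable: print("unreach")
p,dd=get_image("wrist");np.savez("wrist3.npz",p=p,d=dd,**get_calibration("wrist"));print(observe()["time_s"])
F={n:(feats(k),k) for n,k in((n,dict(np.load(n+".npz"))) for n in("top0","scene0","wrist2","wrist3"))}
for n,(f,k) in F.items():
    print(n,"brown",f["brown"],ray(f["brown"],.0665,k)[0][:2],"hz",np.percentile(f["hz"],[5,50,95]),len(f["hz"]))
    for w,a in f["white"]: print("   white",w,a,ray(w,.0665,k)[0][:2])
    top=f["hP"][f["hz"]>np.percentile(f["hz"],95)-.006];print("   htop",len(top),top.mean(0),cv2.minAreaRect((top[:,:2]*1000).astype(np.float32)))
for a,b in(("top0","wrist3"),("wrist2","wrist3"),("top0","scene0")):print("brown 3d",a,b,two(F[a][0]["brown"],F[a][1],F[b][0]["brown"],F[b][1]))
p=F["wrist3"][1]["p"];u,v=F["wrist3"][0]["brown"].astype(int);cv2.imwrite("pics/w3.png",cv2.resize(p[max(v-70,0):v+70,max(u-60,0):u+100],None,fx=4,fy=4,interpolation=cv2.INTER_CUBIC)[:,:,::-1])
E
```

```text
top0 (np.int64(392), array([0.5122, 0.0655, 0.0969, 0.1038]), np.float64(0.0009691026060888036))
top2 (np.int64(180), array([0.5126, 0.0655, 0.0977, 0.1045]), np.float64(0.0008907373028569712))
wrist2 (np.int64(684), array([0.5101, 0.0662, 0.0974, 0.1043]), np.float64(0.0007053183120167422))
scene0 (np.int64(253), array([0.5124, 0.0679, 0.0976, 0.1044]), np.float64(0.0011736337434299776))
cam [ 0.5668 -0.1607  0.4732] [-0.2683 -0.0381 -0.9626]
target [ 0.5819 -0.1641]
10.725Traceback (most recent call last):
  File "<stdin>", line 24, in <module>
  File "r.py", line 13, in feats
    out["white"]=[(np.array(cv2.fitEllipse(cv2.convexHull(np.argwhere(l==i)[:,::-1].astype(np.int32)))[0]),s[i,4]) for i in k]
                            ~~~~~~~~~~~~~~^^^^^^^^^^^^^^^^^^^^^^^^^^^^^^^^^^^^^^^^^^^^^^^^^^^^^^^^^^^^
cv2.error: OpenCV(4.12.0) /io/opencv/modules/imgproc/src/shapedescr.cpp:361: error: (-201:Incorrect size of input array) There should be at least 5 points to fit the ellipse in function 'fitEllipseNoDirect'
```

```bash
python3 - <<'E'
import re
s=open('r.py').read()
s=s[:s.index('    out["white"]')]+'''    out["white"]=[(cv2.minEnclosingCircle(np.argwhere(l==i)[:,::-1].astype(np.int32))[0],s[i,4]) for i in k]
    return out
'''
open('r.py','w').write(s)
E
python3 - <<'E'
from h import *; from r import *
np.set_printoptions(precision=4,suppress=True)
F={n:(feats(k),k) for n,k in((n,dict(np.load(n+".npz"))) for n in("top0","scene0","wrist2","wrist3"))}
for n,(f,k) in F.items():
    print(n,"brown",f["brown"],ray(f["brown"],.0665,k)[0][:2],"hz",np.percentile(f["hz"],[5,50,95]),len(f["hz"]))
    for w,a in f["white"]: print("   white",w,a,ray(w,.0665,k)[0][:2])
    top=f["hP"][f["hz"]>np.percentile(f["hz"],95)-.006];print("   htop",len(top),top.mean(0),cv2.minAreaRect((top[:,:2]*1000).astype(np.float32)))
for a,b in(("top0","wrist3"),("wrist2","wrist3"),("top0","scene0"),("top0","wrist2")):print("brown 3d",a,b,two(F[a][0]["brown"],F[a][1],F[b][0]["brown"],F[b][1]))
p=F["wrist3"][1]["p"];u,v=F["wrist3"][0]["brown"].astype(int);print(u,v);cv2.imwrite("pics/w3.png",cv2.resize(p[max(v-70,0):v+70,max(u-60,0):u+100],None,fx=4,fy=4,interpolation=cv2.INTER_CUBIC)[:,:,::-1])
E
```

```text
top0 brown [306.7784 181.3229] [ 0.5343 -0.132 ] hz [0.1214 0.1439 0.1486] 95
   white (329.3870849609375, 188.19354248046875) 183 [ 0.5171 -0.1917]
   white (324.2391357421875, 166.1521759033203) 128 [ 0.5763 -0.1786]
   htop 54 [ 0.5407 -0.166   0.1464] ((540.7386474609375, -165.74302673339844), (33.0749397277832, 11.325888633728027), 9.065678596496582)
scene0 brown [287.7037 214.1534] [ 0.5346 -0.131 ] hz [0.1187 0.1457 0.1503] 88
   white (307.5, 215.5) 400 [ 0.5516 -0.1788]
   white (282.5, 206.5) 2 [ 0.5539 -0.1088]
   htop 49 [ 0.54   -0.1649  0.1481] ((540.47021484375, -164.8041229248047), (33.99992370605469, 12.052767753601074), 18.695510864257812)
wrist2 brown [235.531  131.1557] [ 0.5342 -0.1321] hz [0.1434 0.1468 0.1484] 341
   white (272.4836120605469, 106.33606719970703) 745 [ 0.5744 -0.1783]
   white (274.375, 150.625) 603 [ 0.5148 -0.1902]
   htop 334 [ 0.5418 -0.1661  0.1466] ((541.5692749023438, -165.96759033203125), (34.523860931396484, 12.499764442443848), 8.33599853515625)
wrist3 brown [233.1846 187.5334] [ 0.5339 -0.1322] hz [0.1262 0.147  0.1487] 333
   white (267.8865051269531, 165.67791748046875) 648 [ 0.5734 -0.1781]
   white (270.6785583496094, 205.8392791748047) 486 [ 0.5134 -0.1914]
   htop 280 [ 0.5422 -0.1663  0.147 ] ((541.065185546875, -166.08058166503906), (33.913818359375, 12.114472389221191), 8.122872352600098)
brown 3d top0 wrist3 (array([ 0.5341, -0.1321,  0.067 ]), 0.00028163824655455527)
brown 3d wrist2 wrist3 (array([ 0.5343, -0.1323,  0.0682]), 8.03992198330171e-05)
brown 3d top0 scene0 (array([ 0.5339, -0.1315,  0.0676]), 0.000433128265400432)
brown 3d top0 wrist2 (array([ 0.5342, -0.132 ,  0.0664]), 9.783908926109021e-05)
233 187
```

View pics/w3.png

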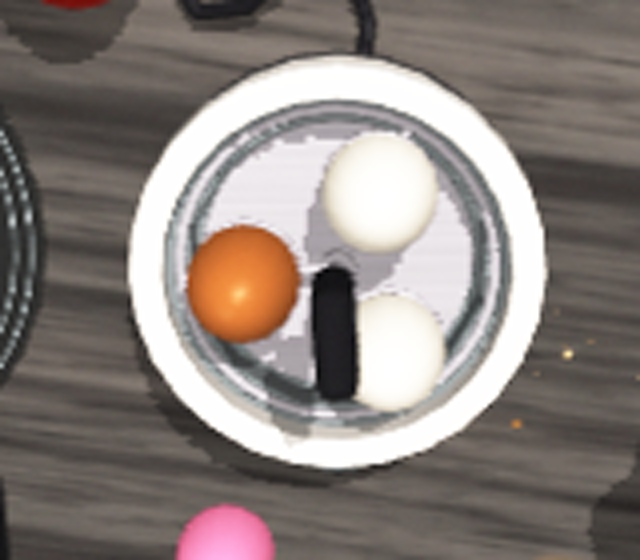

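The handle centre is at about (0.541,-0.166), its top at z = 0.1475. The rack is turned about 10° anticlockwise. The bowl is about 4.6 mm off the mat's centre, so I nudge it once more and then go above the handle.

```bash
python3 - <<'E'
from a import *
M=np.array([.512,.0663]);B=np.array([.509,.0628]);n=(M-B)/np.linalg.norm(M-B)
R=[np.pi,0,np.arctan2(n[1],n[0])+np.pi/2]
s=B+.025*n
movep([*s,.16],R);gripper_to(0);move_l([*s,.035],feed=.12)
print(move_l([*(M+.065*n),.035],feed=.05,max_force=20))
move_l([*s,.035],feed=.1);move_l([*s,.17],feed=.2)
movep([.541,-.166,.24],[np.pi,0,.18]);gripper_to(.06)
print(observe()["time_s"],observe()["eef_pos"]);rim("3")
E
```

```text
False
18.9917 [ 0.541  -0.166   0.2401]
top 436 (array([0.5103, 0.0633]), np.float64(0.0014599789137135916))
 hull (array([0.5106, 0.0643, 0.0903]), np.float64(0.00020011219971441396))
scene 498 (array([0.5089, 0.0656]), np.float64(0.0012180585845733768))
```

```bash
python3 - <<'E'
from a import *
print(move_l([.541,-.166,.113],feed=.08,max_force=8));gripper_to(.035);gripper_to(0,50)
o=observe();print(o["time_s"],o["eef_pos"],o["opening"],o["grasp_force"],o["ft_force"])
move_l([.541,-.166,.20],feed=.05)
hold(.3);o=observe();print(o["time_s"],o["eef_pos"],o["opening"],o["grasp_force"],o["ft_force"],o["torque"])
p,dd=get_image("wrist");np.savez("wrist4.npz",p=p,d=dd,**get_calibration("wrist"));cv2.imwrite("pics/w4.png",p[:,:,::-1])
E
```

```text
False
21.5083 [ 0.541  -0.166   0.1131] 0.013528306967917826 48.90585422515869 [-0.065  -0.0972  2.0017]
23.7 [ 0.541 -0.166  0.2  ] 0.013319673483377804 48.558887243270874 [ 0.6919 -0.1473 -3.7042] [ 0.0168  0.0268 -0.0447]
```

View pics/w4.png

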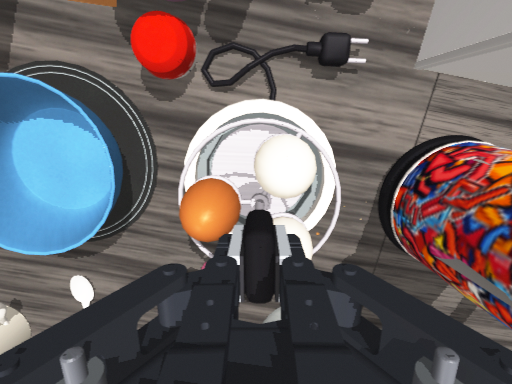

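The wrist view shows the rack held by its handle at (260,255), with the brown egg at (210,210), white eggs at (285,165) and (292,235), and all three seated. I carry it to the bowl and check it there.

```bash
python3 - <<'E'
from a import *
move_l([.541,-.166,.2195],feed=.06)
move_l([.5105,.0645,.2195],feed=.06,rotation=[np.pi,0,0])
hold(.5);o=observe();print(o["time_s"],o["eef_pos"],o["tcp_rot"],o["opening"],o["grasp_force"],o["ft_force"])
for n in("wrist","top","scene"):
    p,dd=get_image(n);c=get_calibration(n);np.savez(n+"5.npz",p=p,d=dd,**c)
    H=hsv(p);P=cloud(dd,c);x,y,z=P[...,0],P[...,1],P[...,2]
    b=(H[...,0]<16)&(H[...,1]>120)&(z>.13)&(z<.22)&(abs(x-.51)<.07)&(abs(y-.065)<.08)
    if b.sum()>30:
        b=big(b);h=cv2.convexHull(np.argwhere(b)[:,::-1].astype(np.int32));e=cv2.fitEllipse(h)[0];print(n,b.sum(),"brown",e,ray(e,.173,c)[0],"zmax",np.percentile(z[b],98))
w=cv2.resize(np.load("wrist5.npz")["p"],(400,300));s=np.load("scene5.npz")["p"][110:310,100:350]
cv2.imwrite("pics/f5.png",np.hstack([w,cv2.resize(s,(375,300))])[:,:,::-1])
E
```

```text
28.75 [0.5105 0.0645 0.2195] [ 3.1416  0.     -0.    ] 0.013235609036182433 48.59922409057617 [ 0.5073  0.718  -4.1575]
wrist 2825 brown (209.12576293945312, 209.7091827392578) [0.5105 0.0994 0.173 ] zmax 0.20199000008102314
top 109 brown (214.65533447265625, 184.36607360839844) [0.5033 0.1004 0.173 ] zmax 0.19883358719400948
scene 255 brown (201.15013122558594, 163.60789489746094) [0.5117 0.1015 0.173 ] zmax 0.20238829617547902
```

View pics/f5.png

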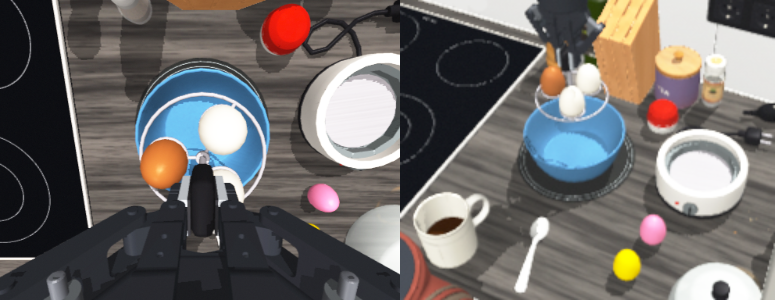

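Both views show the rack over the bowl with all three eggs seated. The brown egg measures (0.5105, 0.0994) from a rack centre of (0.5105, 0.0645), so it points straight left. I check that the rack is level from the stored depth, then hand in.

```bash
python3 - <<'E'
from h import *
for n in("wrist5","scene5"):
    c=dict(np.load(n+".npz"));P=cloud(c["d"],c);H=hsv(c["p"])
    r=np.hypot(P[...,0]-.5105,P[...,1]-.0645);m=(r>.058)&(r<.067)&(P[...,2]>.13)&(P[...,2]<.175)
    Q=P[m&(H[...,0]>20)|m&(H[...,1]<60)];A=np.c_[Q[:,:2]-[.5105,.0645],np.ones(len(Q))]
    s=least_squares(lambda k:A@k-Q[:,2],[0,0,.15],loss="soft_l1",f_scale=.002);print(n,len(Q),"slopes deg",np.degrees(s.x[:2]),"z",s.x[2])
E
```

```text
wrist5 1673 slopes deg [ 0.00672572 -0.05709989] z 0.15520500341860508
scene5 113 slopes deg [ 0.13587148 -0.30878176] z 0.15613075731053933
```

```bash
python3 -c "
from plant import *
print(job_done(), observe()['time_s'])"
```

```text
the job is handed in; nothing more can be done
the job is handed in; nothing more can be done
```

The job is handed in: the bowl sits on the mat about 2 mm off its middle, and the rack is held level over it with its wires about 8 cm above the rim, all three eggs seated and the brown egg pointing straight left, at about 29 s of the 51 s allowed.

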